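Close the preserving jar and snap its wire catch

ROBOT

A 6-joint arm with a two-finger parallel gripper is mounted at the origin on a cart in front of the work surface, level with it; the furniture and walls round the work are solid. World frame = base frame: x ahead of the robot, y to its left, z up, the work surface at z = 0. Lengths are in m, angles in rad, forces in N, time in s.
With the tool pointing down it reaches from about 0.35 to 0.775 m from the base axis. Payload 5.5 kg.
Tool frame: the origin (TCP) lies on the centre line of the jaws, within the pads' length; the fingertips stand 8 mm ahead of it and the grasp point (between the pads) lies 11 mm behind it; z points along the fingers, y is the direction in which the jaws open and shut (so a half turn about z gives the same grasp; the last joint's range is limited). The gripper opens to 85 mm and grips with 20 to 120 N. Pads are 22 mm wide; open, the fingers measure 114 mm over their backs; the gripper's body (76 mm by 85 mm) begins 54 mm behind the grasp point. The pads swing forward as they close: fully open they stand 13 mm farther back than shut.
Start: joints at [-1.288, 0.313, 0.046, 1.304, 0, 1.431], TCP at [0.236, -0.524, 0.239] pointing down, gripper open.
Joint ranges: [-2.76, 2.76], [-0.86, 1.69], [-1.03, 1.26], [-2.2, 2.34], [-1.47, 1.5], [-3.14, 3.14]. Speed limits (rad/s): [2.57, 2.57, 3.14, 3.14, 3.14, 3.14].

INTERFACE

Orientations are given as a unit quaternion [w, x, y, z].
In Python, from workcell import env gives the robot as it stands. The module is installed in compiled form; this text tells all that it offers.
- The arm moves only by the tool play_rows, never from a script. Its argument "steps" is a list of rows, each an object with "claw": the closure in counts, from 0 (fully open) to 255 (shut); "dp": the shift along the tool's x, y, z in m, a list of three; "angular": the turn, a rotation vector about the tool's x, y, z in degrees, a list of three. In form: [{"claw": claw, "dp": [dx, dy, dz], "angular": [wx, wy, wz]}, ...]. A call has exactly 8 rows; each row shifts and turns the commanded pose from where the row before left it, along the tool's axes as they then stand; what a row does not reach is not made up. A row lasts 1/12 s, in which the tool goes at most 41.7 mm and 7.16 degrees, less where a joint would pass 70% of its speed; a pose out of reach is approached as far as the arm can. A call is refused whole if a number of a shift passes 0.0417 or a number of a turn 7.16, either way. A call with a gripper value outside its range is refused whole. The fingers move at their own pace and stop on an object; "force" is the grip in N (left out, the last holds). Time passes only in rows, so rows that do not move let the fingers close, or fill a call up. It gives the time, the measured TCP pose, the force and the opening at its end, in the units of the state.
- env.get_state(): the state, without advancing time (a new reading comes with each control period).
- env.read_camera(name): name is "scene" or "top" or "wrist"; returns (picture, depth): 420x560x3 uint8, red, green, blue; 420x560 float32, m along the optical axis (not along the pixel's ray), 0 where there is no reading.
- env.calibration(name): a dict with "fx", "fy", "cx", "cy" (pixels), "k1" (the pictures are not rectified: a ray, as slopes to the right and down, at radius r is drawn at 1 + k1 r^2 times it, then the intrinsics apply), "world_from_camera" (4x4, takes a point from camera to world coordinates); the wrist camera has in their place "hand_eye" (4x4, takes a point from camera to tool coordinates, whose origin is the TCP and whose axes are the flange's). Camera axes: x right, y down, z forward; pixel columns grow to the right and rows downward; lengths in m; the calibration is good to about 2 mm. A picture is of the moment at which its call begins: read the wrist's pose just before it. calibration takes no time and is no camera call.
- env.hand_in(): hands the job in, once; it reports no verdict.
The state is a dict: "clock": time; "joint_pos": joint angles; "qvel": joint speeds; "tau": joint torques, N m; "tcp_pos": TCP position; "orientation": TCP orientation; "wrist_force": force on the tool from outside, world axes, zero at the start; "ft_torque": the same for the moment, N m; "finger_gap": finger opening in m.
Only numpy, scipy, OpenCV 4.12 (cv2) and the standard library are available. Lean on these libraries where they do the work, as an engineer would, in place of code of your own. Each camera call takes 0.05 s, during which the arm holds its last target. There are 200 camera calls.

TASK

Close the preserving jar without picking anything up: with the fingertips push its open glass lid all the way down onto the rim, then push the wire catch at its front down and in against the glass until it snaps over and stays locked by itself. It is glass, so press gently, keep the jar standing where it is rather than lifting or shoving it, leave the other things on the worktop alone, and finish clear of it.

Things in the scene. Friction and masses are not known exactly. Their poses are not given: they have to be found in the camera images.
- clip_jar: Clear glass preserving jar of white salt, 95 mm across, 117 mm tall when closed, 0.9 kg, loose on the worktop. Origin: centre of its underside. z up, x from the catch (front, -x) to the lid's hinge (back, +x). Lid hinge: line along y through x = +54, z = 104 mm. Catch pivot: line along y through x = -45, z = 90 mm.
- clip_jar_lid (a joint): Hinge of the round glass lid (orange rubber seal under it, 85 mm across, 13 mm thick): 0 = shut flat on the rim, 1.57 = upright, limit 1.92. The wire hinge is stiff: the lid stays where it is left, so it must be pushed right down (about 1 to 2 N at its free edge).
- lid_edge (a point): Point on the lid's outer (upper) face near its free edge, 90 mm from the hinge line and 9 mm above the hinge line when shut (jar frame x -36, z 113 mm); moves with the lid. The lid's rim goes 5 mm farther.
- clip_jar_bail (a joint): Wire catch, a loop 36 mm wide and 40 mm long, at the front of the jar: 0 = locked, hanging down against the glass; about 1.05 = open, standing out to the front and a little below level. Sprung over-centre: up to 0.19 N m (about 6 N at its end) pushes it back open until it passes 0.36, then it snaps to 0 and stays. Damped.
- catch_tip (a point): Middle of the catch's free end, 37 mm from its pivot line; jar frame x -55, z 55 mm when locked, about x -80, z 80 mm when open; moves with the catch. The wire's outer side lies 3 mm beyond it.
- spice_a: Bystander, not to be moved: small spice jar with a yellow cap, 45 mm across, 100 mm tall. Origin: centre of its underside.
- spice_b: Bystander, not to be moved: small spice jar with a black cap, 41 mm across, 104 mm tall. Origin: centre of its underside.
- lime_a: Bystander, not to be moved: green lime, about 50 mm. Origin: centre of its underside.
- pepper_mill: Bystander, not to be moved: dark wooden pepper mill, 52 mm across, 173 mm tall. Origin: centre of its underside.
Not all that is in view belongs to the job. Of the things that look like the clip_jar, the larger one is meant.

How it is judged:
By the outcome, as a careful person would: the job done as asked, in the order asked, and still so for the second after the job is handed in, with the robot touching nothing.
It also fails if it takes over 45 s, if anything falls off the work surface, if the arm or the gripper's body presses on something with over 40 N, if the wrist force passes 120 N, or if a joint passes its speed limit or range.

## Working session

There is one attempt and no reset: what is moved stays moved. The work goes in short steps, Python scripts to look and compute and a tool call to move; the robot and the scene stay as the last step left them, time stands still between calls to the robot, and variables do not carry over. Pictures are saved under pics/ and viewed, about 8 in all and at most 12, crops included, and the job is handed in when it is done.

Besides the shell and the picture viewer there is one more tool, called after "Call:" by a JSON object that holds its "method" and its "body", one argument or row to a line. play_rows: Moves the arm, as the interface text tells. Its arguments: {"type":"object","properties":{"steps":{"type":"array","items":{"type":"object","properties":{"claw":{"type":"number"},"dp":{"type":"array","items":{"type":"number"}},"angular":{"type":"array","items":{"type":"number"}}}}},"force":{"type":"number"}},"required":["steps"]}

```bash
mkdir -p pics
cat > h.py <<'E'
import numpy as np, cv2
from workcell import env
def snap(n,f):
    p,d=env.read_camera(n); cv2.imwrite(f'pics/{f}.png',p[:,:,::-1]); np.savez(f'pics/{f}.npz',p=p,d=d); return p,d
def ray(n,u,v):
    c=env.calibration(n); K=np.array([[c['fx'],0,c['cx']],[0,c['fy'],c['cy']],[0,0,1]])
    x=(np.atleast_1d(u)-c['cx'])/c['fx']; y=(np.atleast_1d(v)-c['cy'])/c['fy']
    X,Y=x.copy(),y.copy()
    for _ in range(20):
        s=1+c['k1']*(X*X+Y*Y); X,Y=x/s,y/s
    return np.stack([X,Y,np.ones_like(X)],-1)
def wfc(n):
    c=env.calibration(n)
    if 'world_from_camera' in c: return np.array(c['world_from_camera'])
    from scipy.spatial.transform import Rotation as R
    s=env.get_state(); q=s['orientation']; T=np.eye(4); T[:3,:3]=R.from_quat([q[1],q[2],q[3],q[0]]).as_matrix(); T[:3,3]=s['tcp_pos']
    return T@np.array(c['hand_eye'])
def pt(n,u,v,d):
    T=wfc(n); return (T[:3,:3]@(ray(n,u,v)*np.atleast_1d(d)[:,None]).T).T+T[:3,3]
def plane(n,u,v,z):
    T=wfc(n); r=(T[:3,:3]@ray(n,u,v).T).T; return T[:3,3]+r*((z-T[2,3])/r[:,2])[:,None]
E
python3 - <<'E'
from h import *
print(env.get_state())
a,_=snap('scene','s0'); b,_=snap('top','t0')
for n in('scene','top'): print(wfc(n).round(3).tolist())
E
```

```text
{'clock': 0.0, 'joint_pos': array([-1.28760771e+00,  3.13990196e-01,  4.49792424e-02,  1.30360662e+00,
       -3.38998339e-05,  1.43118687e+00]), 'qvel': array([-7.69992009e-04,  1.66744820e-03, -8.00788239e-05,  7.08722684e-04,
        3.93026495e-04, -1.38839806e-03]), 'tau': array([-1.02019126e-04, -4.80630183e+01,  2.98531348e+01,  1.95249554e-02,
       -2.92785717e-04, -2.00978297e-05]), 'tcp_pos': array([ 0.23576626, -0.52389283,  0.23841478]), 'orientation': array([-9.07064004e-04,  9.77737905e-01,  2.09827929e-01, -8.22235233e-05]), 'wrist_force': array([-0.55630294, -0.69061388,  0.54030931]), 'ft_torque': array([-0.02862044, -0.02626157,  0.00091481]), 'finger_gap': 0.08566578068658812}
[[0.468, -0.571, 0.674, -0.16], [-0.883, -0.286, 0.371, -0.74], [-0.02, -0.769, -0.639, 0.732], [0.0, 0.0, 0.0, 1.0]]
[[-0.004, -0.993, 0.114, 0.416], [-1.0, 0.002, -0.023, -0.33], [0.022, -0.114, -0.993, 1.072], [0.0, 0.0, 0.0, 1.0]]
```

View pics/s0.png

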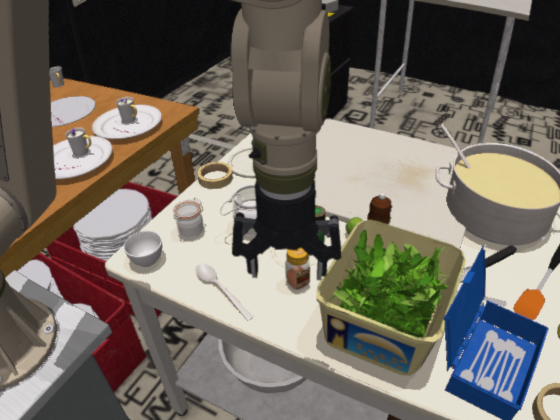

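View pics/t0.png

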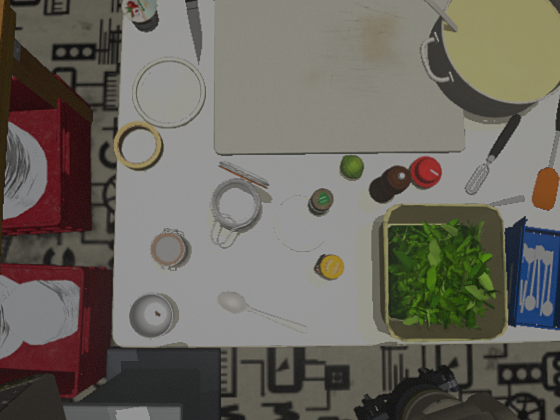

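The scene view shows the arm blocking the jar, which is at about (250,205). In the top view there are two clip jars: one at (237,205), with its lid edge-on at (243,175) and its catch loop at (225,232), and a smaller closed one at (169,248). The larger one at (237,205) fits the description. I'll confirm it in an enlarged crop.

Run:
```python
from h import *
p=cv2.imread('pics/t0.png'); d=np.load('pics/t0.npz')['d']
cv2.imwrite('pics/c0.png',cv2.resize(p[145:275,140:350],None,fx=3.8,fy=3.8,interpolation=cv2.INTER_CUBIC))
for u,v in[(237,205),(237,183),(216,205),(258,205),(243,175),(222,163),(268,187),(225,245),(213,243),(236,240),(169,248),(321,202),(331,267)]:
    dd=d[v,u]; print(u,v,dd,pt('top',u,v,dd).round(3)[0], plane('top',u,v,.104).round(3)[0])
```

```text
237 205 1.0299973 [ 0.541 -0.273  0.048] [ 0.534 -0.276  0.104]
237 183 0.99122626 [ 0.576 -0.275  0.091] [ 0.574 -0.276  0.104]
216 205 0.9819952 [ 0.535 -0.237  0.095] [ 0.534 -0.238  0.104]
258 205 0.97924626 [ 0.534 -0.314  0.099] [ 0.534 -0.314  0.104]
243 175 0.88076174 [ 0.572 -0.291  0.202] [ 0.589 -0.287  0.104]
222 163 0.90164495 [ 0.596 -0.255  0.183] [ 0.611 -0.248  0.104]
268 187 1.0866767 [ 0.583 -0.333 -0.003] [ 0.567 -0.332  0.104]
225 245 1.0700006 [ 0.466 -0.246 -0.002] [ 0.461 -0.255  0.104]
213 243 1.0659817 [ 0.47  -0.223  0.002] [ 0.465 -0.233  0.104]
236 240 1.07218 [ 0.476 -0.268 -0.002] [ 0.47  -0.274  0.104]
169 248 0.9920225 [ 0.457 -0.148  0.074] [ 0.456 -0.153  0.104]
321 202 0.9754546 [ 0.539 -0.429  0.106] [ 0.539 -0.429  0.104]
331 267 0.96670395 [ 0.421 -0.446  0.102] [ 0.421 -0.446  0.104]
```

View pics/c0.png

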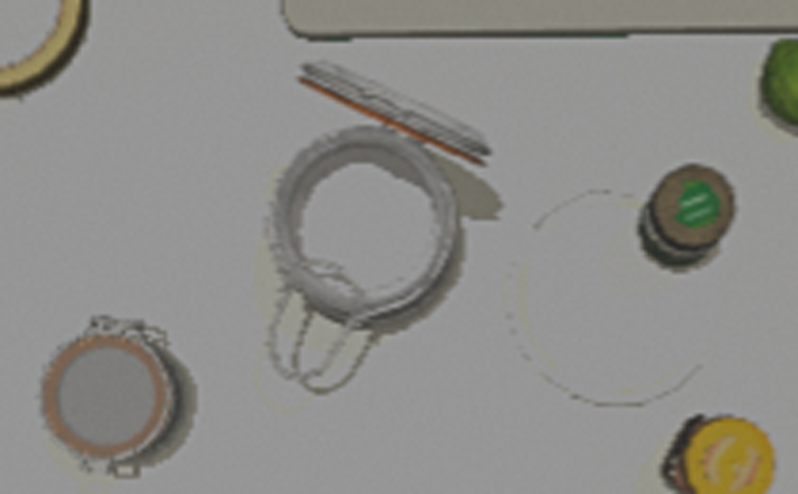

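Confirmed: the larger jar at crop (365,222) is open. Its lid stands upright, edge-on from (300,70) to (490,155), and the catch points out to about (305,385). The smaller jar at crop (107,395) is closed. That puts the jar centre at about (0.536,-0.274), with its x axis at yaw -24°. Next I rise, turn 48° and shut the fingers.

Call:
{"method": "play_rows", "body": {
  "steps": [
    {"claw": 255,"dp": [0,0,-0.008],"angular": [0,0,6]},
    {"claw": 255,"dp": [0,0,-0.008],"angular": [0,0,6]},
    {"claw": 255,"dp": [0,0,-0.008],"angular": [0,0,6]},
    {"claw": 255,"dp": [0,0,-0.008],"angular": [0,0,6]},
    {"claw": 255,"dp": [0,0,-0.008],"angular": [0,0,6]},
    {"claw": 255,"dp": [0,0,-0.008],"angular": [0,0,6]},
    {"claw": 255,"dp": [0,0,-0.008],"angular": [0,0,6]},
    {"claw": 255,"dp": [0,0,-0.008],"angular": [0,0,6]}
  ],
  "force": 20
}}

```text
clock: 0.77
tcp_pos: [0.2358, -0.5241, 0.3032]
orientation: [-0.0, 0.978, -0.209, -0.0]
wrist_force: [-0.1, 0.0, -0.2]
finger_gap: -0.0001
```

Call:
{"method": "play_rows", "body": {
  "steps": [
    {"claw": 255,"dp": [0.01,-0.022,0],"angular": [0,0,0]},
    {"claw": 255,"dp": [0.01,-0.022,0],"angular": [0,0,0]},
    {"claw": 255,"dp": [0.01,-0.022,0],"angular": [0,0,0]},
    {"claw": 255,"dp": [0.01,-0.022,0],"angular": [0,0,0]},
    {"claw": 255,"dp": [0.01,-0.022,0],"angular": [0,0,0]},
    {"claw": 255,"dp": [0.01,-0.022,0],"angular": [0,0,0]},
    {"claw": 255,"dp": [0.01,-0.022,0],"angular": [0,0,0]},
    {"claw": 255,"dp": [0.01,-0.022,0],"angular": [0,0,0]}
  ]
}}

```text
clock: 1.43
tcp_pos: [0.3807, -0.3945, 0.3029]
orientation: [-0.0, 0.979, -0.206, -0.0]
wrist_force: [-0.4, -1.8, -0.3]
finger_gap: -0.0002
```

Run:
```python
from h import *
c=env.calibration('wrist'); print(np.array(c['hand_eye']).round(3).tolist(),c['fx'])
s=env.get_state(); print(s['tcp_pos'],s['orientation'],s['joint_pos'],s['finger_gap'],s['clock'])
snap('wrist','w1')
```

```text
[[-0.001, -0.958, -0.286, 0.074], [1.0, -0.001, 0.0, -0.001], [-0.001, -0.286, 0.958, -0.134], [0.0, 0.0, 0.0, 1.0]] 310.7757881260124
[ 0.38071982 -0.39451482  0.30285136] [-2.84280671e-04  9.78544745e-01 -2.06033931e-01 -3.48113293e-04] [-9.49602050e-01  2.52482332e-01  1.18234148e-01  1.43744555e+00
 -5.14608637e-05  2.60703105e+00] -0.0002085659451132445 1.4333
```

View pics/w1.png

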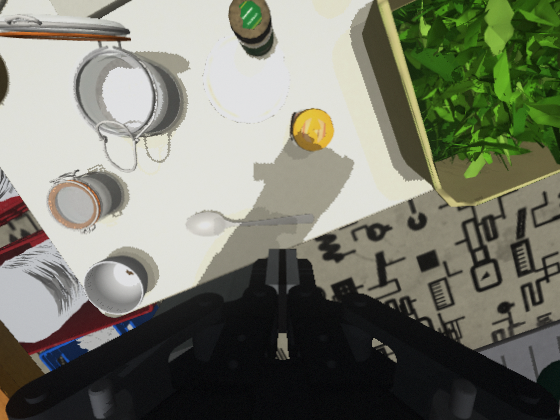

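The wrist view shows the jar rim centred near (118,92), the lid edge-on at (0–130, 25–40), the catch loop with its tip at about (124,168), and the loop's shadow at (155,155). I'll measure the tip, legs and rim from this picture. Joint 6 would run out of range near the jar, so I'll turn the tool half round.

Run:
```python
from h import *
f=np.load('pics/w1.npz'); d=f['d']; p=f['p']
print('tip',plane('wrist',[125,107,138],[168,158,160],.08).round(3).tolist())
# rim ends at z .10 : left,right,top,bottom
print('rim',plane('wrist',[75,157,116,117],[88,90,53,134],.10).round(3).tolist())
# lid underside seal orange
hsv=cv2.cvtColor(p,cv2.COLOR_RGB2HSV); m=cv2.inRange(hsv,(4,120,80),(20,255,255)); m[60:]=0; m[:,200:]=0
v,u=np.nonzero(m); print(len(u),u.min(),u.max())
P=pt('wrist',u,v,d[v,u]); k=d[v,u]>0; P=P[k]; print(P.min(0),P.max(0)); 
c=P.mean(0); _,_,V=np.linalg.svd(P-c); print(c,V[0])
# top view seal line
q=np.load('pics/t0.npz'); h=cv2.cvtColor(q['p'],cv2.COLOR_RGB2HSV); m=cv2.inRange(h,(4,110,60),(20,255,255)); m[:155]=0;m[195:]=0;m[:,:215]=0;m[:,275:]=0
v,u=np.nonzero(m); P=pt('top',u,v,q['d'][v,u]); print(len(u)); print(P.round(3)[:25])
```

```text
tip [[0.471, -0.23, 0.08], [0.49, -0.217, 0.08], [0.473, -0.249, 0.08]]
rim [[0.562, -0.237, 0.1], [0.526, -0.313, 0.1], [0.573, -0.293, 0.1], [0.505, -0.252, 0.1]]
535 0 129
[ 0.55765616 -0.3275829   0.11882222] [ 0.59688941 -0.24581     0.20277151]
[ 0.57130807 -0.29334044  0.1777031 ] [-0.25809539 -0.19759372  0.94569736]
54
[[ 0.591 -0.251  0.18 ]
 [ 0.589 -0.253  0.181]
 [ 0.588 -0.255  0.185]
 [ 0.586 -0.257  0.186]
 [ 0.585 -0.259  0.193]
 [ 0.583 -0.261  0.193]
 [ 0.583 -0.262  0.196]
 [ 0.581 -0.264  0.196]
 [ 0.581 -0.266  0.196]
 [ 0.58  -0.267  0.194]
 [ 0.579 -0.269  0.196]
 [ 0.577 -0.271  0.198]
 [ 0.577 -0.273  0.198]
 [ 0.577 -0.274  0.199]
 [ 0.575 -0.274  0.199]
 [ 0.575 -0.276  0.201]
 [ 0.575 -0.278  0.201]
 [ 0.573 -0.278  0.201]
 [ 0.573 -0.28   0.204]
 [ 0.574 -0.281  0.2  ]
 [ 0.572 -0.281  0.201]
 [ 0.572 -0.283  0.2  ]
 [ 0.572 -0.284  0.2  ]
 [ 0.574 -0.285  0.19 ]
 [ 0.57  -0.286  0.199]]
```

```bash
python3 -c "
import cv2;p=cv2.imread('pics/w1.png');cv2.imwrite('pics/c1.png',cv2.resize(p[0:190,0:200],None,fx=3.1,fy=3.1,interpolation=cv2.INTER_CUBIC))"
```

```text
(no output)
```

View pics/c1.png

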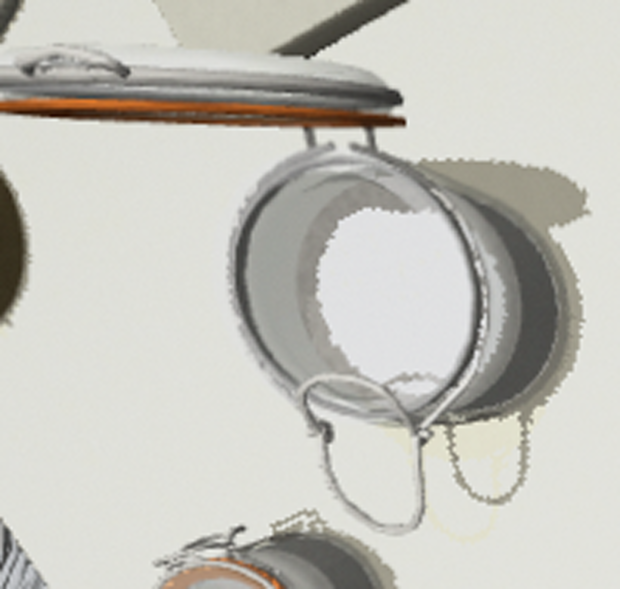

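Call:
{"method": "play_rows", "body": {
  "steps": [
    {"claw": 255,"dp": [0,0,0],"angular": [0,0,-7.1]},
    {"claw": 255,"dp": [0,0,0],"angular": [0,0,-7.1]},
    {"claw": 255,"dp": [0,0,0],"angular": [0,0,-7.1]},
    {"claw": 255,"dp": [0,0,0],"angular": [0,0,-7.1]},
    {"claw": 255,"dp": [0,0,0],"angular": [0,0,-7.1]},
    {"claw": 255,"dp": [0,0,0],"angular": [0,0,-7.1]},
    {"claw": 255,"dp": [0,0,0],"angular": [0,0,-7.1]},
    {"claw": 255,"dp": [0,0,0],"angular": [0,0,-7.1]}
  ]
}}

```text
clock: 2.15
tcp_pos: [0.3799, -0.3955, 0.3028]
orientation: [-0.0, 0.958, 0.287, -0.0]
wrist_force: [-1.4, -0.6, -0.2]
finger_gap: 0.0
```

Call:
{"method": "play_rows", "body": {
  "steps": [
    {"claw": 255,"dp": [0,0,0],"angular": [0,0,-7.1]},
    {"claw": 255,"dp": [0,0,0],"angular": [0,0,-7.1]},
    {"claw": 255,"dp": [0,0,0],"angular": [0,0,-7.1]},
    {"claw": 255,"dp": [0,0,0],"angular": [0,0,-7.1]},
    {"claw": 255,"dp": [0,0,0],"angular": [0,0,-7.1]},
    {"claw": 255,"dp": [0,0,0],"angular": [0,0,-7.1]},
    {"claw": 255,"dp": [0,0,0],"angular": [0,0,-7.1]},
    {"claw": 255,"dp": [0,0,0],"angular": [0,0,-7.1]}
  ]
}}

```text
clock: 2.82
tcp_pos: [0.3798, -0.3955, 0.3028]
orientation: [-0.001, 0.706, 0.708, 0.0]
wrist_force: [-0.4, -0.6, 0.0]
finger_gap: 0.0003
```

Call:
{"method": "play_rows", "body": {
  "steps": [
    {"claw": 255,"dp": [0,0,0],"angular": [0,0,-7.1]},
    {"claw": 255,"dp": [0,0,0],"angular": [0,0,-7.1]},
    {"claw": 255,"dp": [0,0,0],"angular": [0,0,-7.1]},
    {"claw": 255,"dp": [0,0,0],"angular": [0,0,-7.1]},
    {"claw": 255,"dp": [0,0,0],"angular": [0,0,-7.1]},
    {"claw": 255,"dp": [0,0,0],"angular": [0,0,-7.1]},
    {"claw": 255,"dp": [0,0,0],"angular": [0,0,-7.1]},
    {"claw": 255,"dp": [0,0,0],"angular": [0,0,-7.1]}
  ]
}}

```text
clock: 3.48
tcp_pos: [0.3798, -0.3955, 0.3028]
orientation: [-0.0, 0.284, 0.959, 0.0]
wrist_force: [-0.6, -0.3, -0.4]
finger_gap: -0.0001
```

Run:
```python
from h import *
from scipy.spatial.transform import Rotation as R
import h
c=env.calibration('wrist'); q=[-2.84e-4,.978545,-.206034,-3.48e-4]
T=np.eye(4);T[:3,:3]=R.from_quat([q[1],q[2],q[3],q[0]]).as_matrix();T[:3,3]=[.38072,-.39451,.30285];W=T@np.array(c['hand_eye'])
o=h.wfc; h.wfc=lambda n: W if n=='wrist' else o(n)
f=np.load('pics/w1.npz'); d=f['d']
hp=plane('wrist',[340/3.1,(310+370)/6.2],[148/3.1,135/3.1],.104); tip=plane('wrist',[400/3.1],[530/3.1],.08); piv=plane('wrist',[325/3.1,423/3.1],[432/3.1,437/3.1],.09)
print(hp.round(4).tolist(),tip.round(4).tolist(),piv.round(4).tolist())
for nm,f in(('wrist',np.load('pics/w1.npz')),('top',np.load('pics/t0.npz'))):
    hs=cv2.cvtColor(f['p'],cv2.COLOR_RGB2HSV); m=cv2.inRange(hs,(4,110,60),(20,255,255))
    if nm=='wrist': m[60:]=0;m[:,200:]=0
    else: m[:155]=0;m[195:]=0;m[:,:215]=0;m[:,275:]=0
    v,u=np.nonzero(m);P=pt(nm,u,v,f['d'][v,u]); P=P[(P[:,2]>.11)&(P[:,2]<.21)]
    for _ in range(3):
        A=np.c_[P[:,1:],np.ones(len(P))];s=np.linalg.lstsq(A,P[:,0],rcond=None)[0];r=abs(P[:,0]-A@s);P=P[r<max(.003,2*r.std())]
    print(nm,len(P),s,r.std(),'yaw',np.degrees(np.arctan(s[0])),P.min(0),P.max(0))
```

```text
[[0.5734, -0.2958, 0.104], [0.5766, -0.2978, 0.104]] [[0.4621, -0.2364, 0.08]] [[0.5027, -0.2357, 0.09], [0.4869, -0.2668, 0.09]]
wrist 665 [ 0.47131252 -0.17600057  0.73805292] 0.0003793368898950307 yaw 25.235088591844963 [ 0.5527415  -0.33157286  0.1183919 ] [ 0.59264235 -0.24839768  0.2023115 ]
top 52 [ 0.46818356 -0.18915714  0.74226124] 0.00029061573150585327 yaw 25.08822075075228 [ 0.55735007 -0.3204123   0.17960921] [ 0.59103429 -0.25100657  0.20362282]
```

Call:
{"method": "play_rows", "body": {
  "steps": [
    {"claw": 255,"dp": [0,0,0],"angular": [0,0,-4]},
    {"claw": 255,"dp": [0,0,0],"angular": [0,0,-4]},
    {"claw": 255,"dp": [-0.014,0.013,0],"angular": [0,0,0]},
    {"claw": 255,"dp": [-0.014,0.013,0],"angular": [0,0,0]},
    {"claw": 255,"dp": [-0.014,0.013,0],"angular": [0,0,0]},
    {"claw": 255,"dp": [-0.014,0.013,0],"angular": [0,0,0]},
    {"claw": 255,"dp": [-0.014,0.013,0],"angular": [0,0,0]},
    {"claw": 255,"dp": [-0.014,0.013,0],"angular": [0,0,0]}
  ]
}}

```text
clock: 4.15
tcp_pos: [0.49, -0.3608, 0.3028]
orientation: [-0.0, 0.22, 0.976, 0.0]
wrist_force: [0.8, -0.6, -0.7]
finger_gap: -0.0001
```

Call:
{"method": "play_rows", "body": {
  "steps": [
    {"claw": 255,"dp": [-0.0135,0.0125,0],"angular": [0,0,0]},
    {"claw": 255,"dp": [-0.0135,0.0125,0],"angular": [0,0,0]},
    {"claw": 255,"dp": [-0.0135,0.0125,0],"angular": [0,0,0]},
    {"claw": 255,"dp": [-0.0135,0.0125,0],"angular": [0,0,0]},
    {"claw": 255,"dp": [-0.0135,0.0125,0],"angular": [0,0,0]},
    {"claw": 255,"dp": [-0.0135,0.0125,0],"angular": [0,0,0]},
    {"claw": 255,"dp": [-0.0135,0.0125,0],"angular": [0,0,0]},
    {"claw": 255,"dp": [-0.0135,0.0125,0],"angular": [0,0,0]}
  ]
}}

```text
clock: 4.82
tcp_pos: [0.6304, -0.3168, 0.3026]
orientation: [-0.001, 0.22, 0.976, 0.0]
wrist_force: [0.3, 0.3, 0.8]
finger_gap: -0.0001
```

Call:
{"method": "play_rows", "body": {
  "steps": [
    {"claw": 255,"dp": [0,0,0],"angular": [0,0,0]},
    {"claw": 255,"dp": [0,0,0.017],"angular": [0,0,0]},
    {"claw": 255,"dp": [0,0,0.017],"angular": [0,0,0]},
    {"claw": 255,"dp": [0,0,0.017],"angular": [0,0,0]},
    {"claw": 255,"dp": [0,0,0.017],"angular": [0,0,0]},
    {"claw": 255,"dp": [0,0,0.017],"angular": [0,0,0]},
    {"claw": 255,"dp": [0,0,0.017],"angular": [0,0,0]},
    {"claw": 255,"dp": [0,0,0.017],"angular": [0,0,0]}
  ]
}}

```text
clock: 5.48
tcp_pos: [0.6289, -0.3172, 0.1831]
orientation: [-0.001, 0.22, 0.976, 0.0]
wrist_force: [-0.0, 0.1, 0.2]
finger_gap: -0.0002
```

```bash
cat >> h.py <<'E'
XJ=np.array([.9056,-.424,0]);YJ=np.array([.424,.9056,0])
def jar(p): return np.stack([p@XJ-.599,p@YJ+.019,np.asarray(p)[...,2]],-1)
E
python3 - <<'E'
from h import *
s=env.get_state(); print(jar(s['tcp_pos']),s['orientation'],s['joint_pos'],s['wrist_force'])
p,d=snap('scene','s1'); snap('top','t1')
cv2.imwrite('pics/c2.png',cv2.resize(p[120:270,140:360],None,fx=3.5,fy=3.5)[:,:,::-1])
E
```

```text
[ 0.105083   -0.00161756  0.18308999] [-5.01354894e-04  2.19794416e-01  9.75546084e-01  3.03846770e-05] [-5.80848309e-01  5.92991746e-01  3.43119377e-01  1.32188402e+00
 -2.95629749e-04 -1.37640653e-01] [-0.03347365  0.11182121  0.19578026]
```

View pics/c2.png

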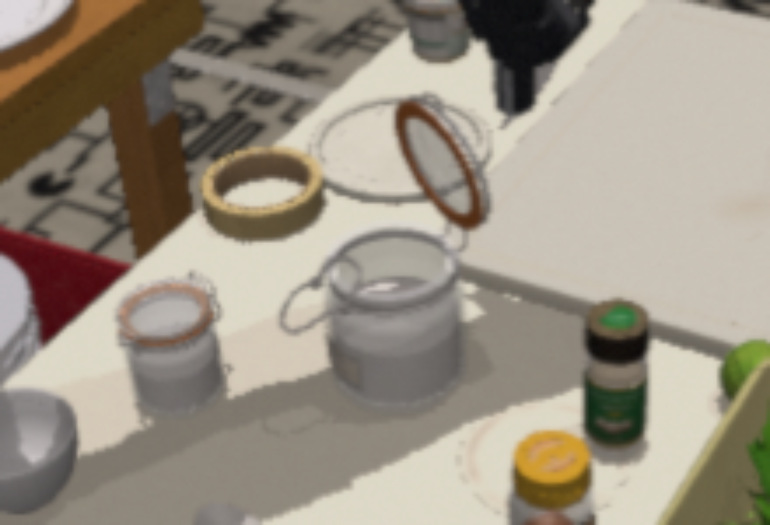

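The crop shows the fingertip behind the upright lid, which spans (400–485, 100–225), with the catch open at (300,305). Approaching the back of the lid.

Call:
{"method": "play_rows", "body": {
  "steps": [
    {"claw": 255,"dp": [0.007,0,0],"angular": [0,0,0]},
    {"claw": 255,"dp": [0.007,0,0],"angular": [0,0,0]},
    {"claw": 255,"dp": [0.007,0,0],"angular": [0,0,0]},
    {"claw": 255,"dp": [0.005,0,0],"angular": [0,0,0]},
    {"claw": 255,"dp": [0.004,0,0],"angular": [0,0,0]},
    {"claw": 255,"dp": [0.003,0,0],"angular": [0,0,0]},
    {"claw": 255,"dp": [0.002,0,0],"angular": [0,0,0]},
    {"claw": 255,"dp": [0.001,0,0],"angular": [0,0,0]}
  ]
}}

```text
clock: 6.25
tcp_pos: [0.5972, -0.3016, 0.1845]
orientation: [0.0, 0.22, 0.976, -0.0]
wrist_force: [0.3, 0.0, 0.5]
finger_gap: -0.0002
```

Call:
{"method": "play_rows", "body": {
  "steps": [
    {"claw": 255,"dp": [0.002,0,0],"angular": [0,0,0]},
    {"claw": 255,"dp": [0.002,0,0],"angular": [0,0,0]},
    {"claw": 255,"dp": [0.002,0,0],"angular": [0,0,0]},
    {"claw": 255,"dp": [0.002,0,0],"angular": [0,0,0]},
    {"claw": 255,"dp": [0.002,0,0],"angular": [0,0,0]},
    {"claw": 255,"dp": [0.002,0,0],"angular": [0,0,0]},
    {"claw": 255,"dp": [0.002,0,0],"angular": [0,0,0]},
    {"claw": 255,"dp": [0.002,0,0],"angular": [0,0,0]}
  ]
}}

```text
clock: 6.92
tcp_pos: [0.5828, -0.2947, 0.1843]
orientation: [0.0, 0.22, 0.976, -0.0]
wrist_force: [1.3, -0.4, -0.9]
finger_gap: 0.0003
```

Contact at 1.4 N, as expected. Now I follow the arc down.

Call:
{"method": "play_rows", "body": {
  "steps": [
    {"claw": 255,"dp": [0.004,0,0.0007],"angular": [0,0,0]},
    {"claw": 255,"dp": [0.004,0,0.0007],"angular": [0,0,0]},
    {"claw": 255,"dp": [0.004,0,0.0007],"angular": [0,0,0]},
    {"claw": 255,"dp": [0.0037,0,0.0013],"angular": [0,0,0]},
    {"claw": 255,"dp": [0.0037,0,0.0013],"angular": [0,0,0]},
    {"claw": 255,"dp": [0.0037,0,0.0013],"angular": [0,0,0]},
    {"claw": 255,"dp": [0.0035,0,0.0018],"angular": [0,0,0]},
    {"claw": 255,"dp": [0.0035,0,0.0018],"angular": [0,0,0]}
  ]
}}

```text
clock: 7.58
tcp_pos: [0.5553, -0.2817, 0.1746]
orientation: [0.0, 0.22, 0.976, -0.0]
wrist_force: [0.8, -1.1, -0.2]
finger_gap: -0.0
```

Call:
{"method": "play_rows", "body": {
  "steps": [
    {"claw": 255,"dp": [0.0035,0,0.0018],"angular": [0,0,0]},
    {"claw": 255,"dp": [0.0032,0,0.0024],"angular": [0,0,0]},
    {"claw": 255,"dp": [0.0032,0,0.0024],"angular": [0,0,0]},
    {"claw": 255,"dp": [0.0032,0,0.0024],"angular": [0,0,0]},
    {"claw": 255,"dp": [0.0028,0,0.0029],"angular": [0,0,0]},
    {"claw": 255,"dp": [0.0028,0,0.0029],"angular": [0,0,0]},
    {"claw": 255,"dp": [0.0028,0,0.0029],"angular": [0,0,0]},
    {"claw": 255,"dp": [0.0024,0,0.0034],"angular": [0,0,0]}
  ]
}}

```text
clock: 8.25
tcp_pos: [0.5338, -0.2715, 0.1534]
orientation: [0.0, 0.22, 0.976, -0.0]
wrist_force: [0.4, -0.2, 1.5]
finger_gap: 0.0001
```

Run:
```python
from h import *
s=env.get_state(); print(jar(s['tcp_pos']),s['wrist_force'],s['clock'])
p,d=snap('scene','s2')
cv2.imwrite('pics/c3.png',cv2.resize(p[120:270,140:360],None,fx=3.5,fy=3.5)[:,:,::-1])
```

```text
[-0.00047071 -0.00052556  0.15335023] [ 0.35895548 -0.18142928  1.47451207] 8.25
```

View pics/c3.png

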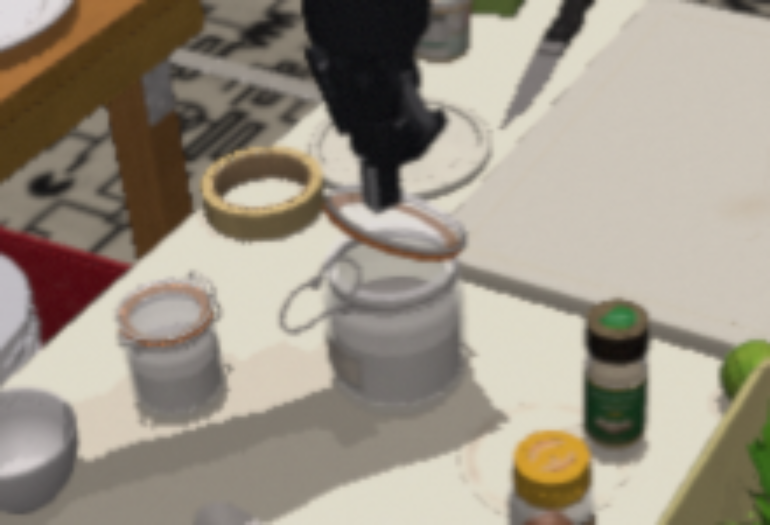

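The lid is about two thirds down at (395,230) and the jar has not moved. Continuing.

Call:
{"method": "play_rows", "body": {
  "steps": [
    {"claw": 255,"dp": [0.0024,0,0.0034],"angular": [0,0,0]},
    {"claw": 255,"dp": [0.0024,0,0.0034],"angular": [0,0,0]},
    {"claw": 255,"dp": [0.0018,0,0.0037],"angular": [0,0,0]},
    {"claw": 255,"dp": [0.0018,0,0.0037],"angular": [0,0,0]},
    {"claw": 255,"dp": [0.0018,0,0.0037],"angular": [0,0,0]},
    {"claw": 255,"dp": [0.0012,0,0.004],"angular": [0,0,0]},
    {"claw": 255,"dp": [0.0012,0,0.0035],"angular": [0,0,0]},
    {"claw": 255,"dp": [0.0012,0,0.0025],"angular": [0,0,0]}
  ]
}}

```text
clock: 8.97
tcp_pos: [0.5213, -0.2655, 0.1251]
orientation: [-0.0, 0.22, 0.976, 0.0]
wrist_force: [0.5, 1.5, 0.9]
finger_gap: 0.0001
```

Call:
{"method": "play_rows", "body": {
  "steps": [
    {"claw": 255,"dp": [0.002,0,0.001],"angular": [0,0,0]},
    {"claw": 255,"dp": [0.002,0,0.001],"angular": [0,0,0]},
    {"claw": 255,"dp": [0,0,0.0005],"angular": [0,0,0]},
    {"claw": 255,"dp": [0,0,0.0005],"angular": [0,0,0]},
    {"claw": 255,"dp": [0,0,0],"angular": [0,0,0]},
    {"claw": 255,"dp": [0,0,0],"angular": [0,0,0]},
    {"claw": 255,"dp": [0,0,0],"angular": [0,0,0]},
    {"claw": 255,"dp": [0,0,0],"angular": [0,0,0]}
  ]
}}

```text
clock: 9.63
tcp_pos: [0.5181, -0.2641, 0.1228]
orientation: [0.0, 0.22, 0.976, -0.0]
wrist_force: [-0.1, 0.6, 0.3]
finger_gap: 0.0
```

Call:
{"method": "play_rows", "body": {
  "steps": [
    {"claw": 255,"dp": [0,0,0.0006],"angular": [0,0,0]},
    {"claw": 255,"dp": [0,0,0.0006],"angular": [0,0,0]},
    {"claw": 255,"dp": [0,0,0.0006],"angular": [0,0,0]},
    {"claw": 255,"dp": [0,0,0.0006],"angular": [0,0,0]},
    {"claw": 255,"dp": [0,0,0.0003],"angular": [0,0,0]},
    {"claw": 255,"dp": [0,0,0.0003],"angular": [0,0,0]},
    {"claw": 255,"dp": [0,0,0],"angular": [0,0,0]},
    {"claw": 255,"dp": [0,0,0],"angular": [0,0,0]}
  ]
}}

```text
clock: 10.3
tcp_pos: [0.518, -0.2641, 0.1209]
orientation: [0.0, 0.22, 0.976, -0.0]
wrist_force: [-2.3, 1.0, 7.6]
finger_gap: -0.0
```

Call:
{"method": "play_rows", "body": {
  "steps": [
    {"claw": 255,"dp": [0,0,0.0004],"angular": [0,0,0]},
    {"claw": 255,"dp": [0,0,0.0004],"angular": [0,0,0]},
    {"claw": 255,"dp": [0,0,0.0004],"angular": [0,0,0]},
    {"claw": 255,"dp": [0,0,0.0003],"angular": [0,0,0]},
    {"claw": 255,"dp": [0,0,0],"angular": [0,0,0]},
    {"claw": 255,"dp": [0,0,0],"angular": [0,0,0]},
    {"claw": 255,"dp": [0,0,0],"angular": [0,0,0]},
    {"claw": 255,"dp": [0,0,0],"angular": [0,0,0]}
  ]
}}

```text
clock: 10.97
tcp_pos: [0.5181, -0.2642, 0.1207]
orientation: [0.001, 0.22, 0.976, -0.001]
wrist_force: [-5.1, 2.5, 15.5]
finger_gap: 0.0001
```

The lid is rigid at a tip height of 0.1127 m, which matches the shut lid's top at 0.113, so it is down. Now I lift, move to the front of the jar and tilt 30°.

Call:
{"method": "play_rows", "body": {
  "steps": [
    {"claw": 255,"dp": [0,0,-0.015],"angular": [0,0,0]},
    {"claw": 255,"dp": [0,0,-0.02],"angular": [0,0,0]},
    {"claw": 255,"dp": [0,0,-0.025],"angular": [0,0,0]},
    {"claw": 255,"dp": [0.01,0,0],"angular": [0,0,0]},
    {"claw": 255,"dp": [0.02,0,0],"angular": [0,0,0]},
    {"claw": 255,"dp": [0.02,0,0],"angular": [0,0,0]},
    {"claw": 255,"dp": [0.02,0,0],"angular": [0,0,0]},
    {"claw": 255,"dp": [0.02,0,0],"angular": [0,0,0]}
  ]
}}

```text
clock: 11.63
tcp_pos: [0.4359, -0.225, 0.1781]
orientation: [0.0, 0.22, 0.976, -0.0]
wrist_force: [0.0, -0.9, -0.9]
finger_gap: -0.0001
```

Call:
{"method": "play_rows", "body": {
  "steps": [
    {"claw": 255,"dp": [0,0,0],"angular": [0,-6,0]},
    {"claw": 255,"dp": [0,0,0],"angular": [0,-6,0]},
    {"claw": 255,"dp": [0,0,0],"angular": [0,-6,0]},
    {"claw": 255,"dp": [0,0,0],"angular": [0,-6,0]},
    {"claw": 255,"dp": [0,0,0],"angular": [0,-6,0]},
    {"claw": 255,"dp": [0,0,0],"angular": [0,0,0]},
    {"claw": 255,"dp": [0,0,0],"angular": [0,0,0]},
    {"claw": 255,"dp": [0,0,0],"angular": [0,0,0]}
  ]
}}

```text
clock: 12.3
tcp_pos: [0.438, -0.2268, 0.1802]
orientation: [0.253, 0.212, 0.942, -0.057]
wrist_force: [0.3, 0.5, 0.0]
finger_gap: -0.0002
```

Run:
```python
from h import *
s=env.get_state(); print(jar(s['tcp_pos']),s['orientation'],s['wrist_force'],s['joint_pos'],s['clock'])
c=env.calibration('wrist'); T=np.linalg.inv(wfc('wrist'))
for P in[(-.08,0,.08),(-.036,0,.113),(-.045,.018,.09),(-.045,-.018,.09)]:
    w=(P[0]+.599)*XJ+(P[1]-.019)*YJ+np.array([0,0,P[2]]); q=T[:3,:3]@w+T[:3,3]; a=q[:2]/q[2]; a*=1+c['k1']*(a@a); print(P,(a*[c['fx'],c['fy']]+[c['cx'],c['cy']]).round(1))
p,d=snap('wrist','w2'); q,d2=snap('scene','s3')
a=cv2.resize(q[120:270,140:360],(560,382))
cv2.imwrite('pics/c4.png',p[:,:,::-1]);cv2.imwrite('pics/c5.png',a[:,:,::-1])
```

```text
[-0.10623179 -0.00066537  0.18019174] [ 0.25297107  0.21218086  0.94216835 -0.05747793] [0.2852234 0.5098116 0.0081564] [-0.72434882 -0.19345516 -0.79576534  0.46062766  0.13863981 -0.2452948 ] 12.3
(-0.08, 0, 0.08) [282.7 176.6]
(-0.036, 0, 0.113) [282.9 246.3]
(-0.045, 0.018, 0.09) [304.8 217. ]
(-0.045, -0.018, 0.09) [261.  217.1]
```

View pics/c4.png

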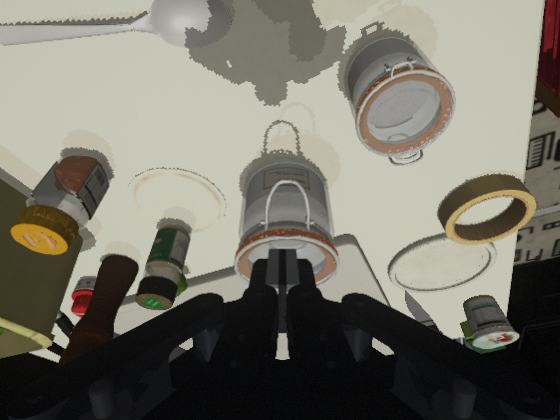

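View pics/c5.png

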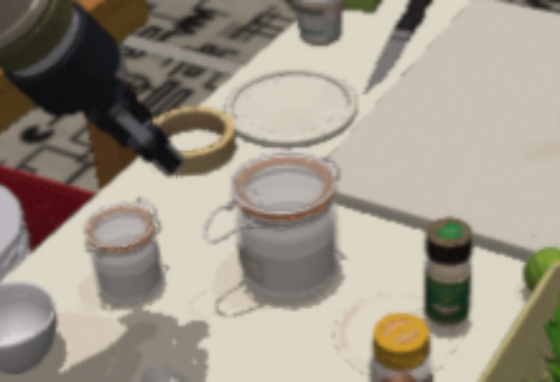

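The wrist view shows the lid shut with the catch loop between the arms, its end at (289,182) against a predicted (283,177). The scene crop shows the orange seal flat on the rim at (285,185) and the catch still open at (215,225). Approaching the catch.

Call:
{"method": "play_rows", "body": {
  "steps": [
    {"claw": 255,"dp": [0.008,0.001,0],"angular": [0,0,0]},
    {"claw": 255,"dp": [0.008,0.001,0.01],"angular": [0,0,0]},
    {"claw": 255,"dp": [0.008,0,0.01],"angular": [0,0,0]},
    {"claw": 255,"dp": [0.007,0,0.01],"angular": [0,0,0]},
    {"claw": 255,"dp": [0,0,0.015],"angular": [0,0,0]},
    {"claw": 255,"dp": [0,0,0.015],"angular": [0,0,0]},
    {"claw": 255,"dp": [0,0,0.01],"angular": [0,0,0]},
    {"claw": 255,"dp": [0,0,0.005],"angular": [0,0,0]}
  ]
}}

```text
clock: 13.07
tcp_pos: [0.4478, -0.2286, 0.0966]
orientation: [0.252, 0.212, 0.943, -0.056]
wrist_force: [-1.1, -0.7, 0.6]
finger_gap: 0.0002
```

Call:
{"method": "play_rows", "body": {
  "steps": [
    {"claw": 255,"dp": [0,0,0.002],"angular": [0,0,0]},
    {"claw": 255,"dp": [0,0,0.002],"angular": [0,0,0]},
    {"claw": 255,"dp": [0,0,0.002],"angular": [0,0,0]},
    {"claw": 255,"dp": [0,0,0.002],"angular": [0,0,0]},
    {"claw": 255,"dp": [0,0,0.001],"angular": [0,0,0]},
    {"claw": 255,"dp": [0,0,0.001],"angular": [0,0,0]},
    {"claw": 255,"dp": [0,0,0],"angular": [0,0,0]},
    {"claw": 255,"dp": [0,0,0],"angular": [0,0,0]}
  ]
}}

```text
clock: 13.73
tcp_pos: [0.4517, -0.2304, 0.0892]
orientation: [0.253, 0.212, 0.942, -0.057]
wrist_force: [-0.4, -0.2, -0.6]
finger_gap: -0.0002
```

Run:
```python
from h import *
s=env.get_state(); print(jar(s['tcp_pos']),s['wrist_force'],s['clock'])
p,d=snap('wrist','w3')
cv2.imwrite('pics/c6.png',cv2.resize(p[80:300,170:400],None,fx=2.6,fy=2.6)[:,:,::-1])
```

```text
[-0.09228824  0.00189593  0.08923442] [-0.35343238 -0.18664406 -0.59828694] 13.7333
```

View pics/c6.png

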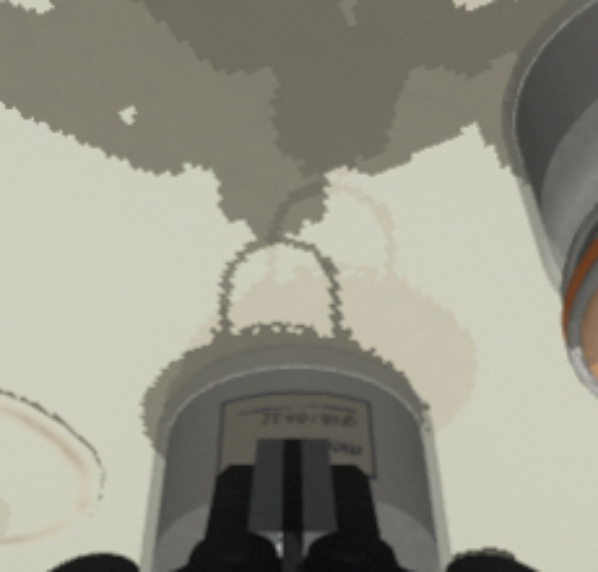

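The fingertip covers the catch's end, and the loop is hidden behind it. Shifting 4 mm inward and pushing along the finger axis.

Call:
{"method": "play_rows", "body": {
  "steps": [
    {"claw": 255,"dp": [-0.002,0,0],"angular": [0,0,0]},
    {"claw": 255,"dp": [-0.002,0,0.001],"angular": [0,0,0]},
    {"claw": 255,"dp": [0,0,0.0015],"angular": [0,0,0]},
    {"claw": 255,"dp": [0,0,0.0015],"angular": [0,0,0]},
    {"claw": 255,"dp": [0,0,0.0015],"angular": [0,0,0]},
    {"claw": 255,"dp": [0,0,0.0015],"angular": [0,0,0]},
    {"claw": 255,"dp": [0,0,0.0015],"angular": [0,0,0]},
    {"claw": 255,"dp": [0,0,0.0015],"angular": [0,0,0]}
  ]
}}

```text
clock: 14.45
tcp_pos: [0.4586, -0.2337, 0.0818]
orientation: [0.252, 0.212, 0.942, -0.057]
wrist_force: [-6.5, 1.6, 5.3]
finger_gap: -0.0
```

Call:
{"method": "play_rows", "body": {
  "steps": [
    {"claw": 255,"dp": [0,0,0.0015],"angular": [0,0,0]},
    {"claw": 255,"dp": [0,0,0.0015],"angular": [0,0,0]},
    {"claw": 255,"dp": [0,0,0.0015],"angular": [0,0,0]},
    {"claw": 255,"dp": [0,0,0.0015],"angular": [0,0,0]},
    {"claw": 255,"dp": [0,0,0.0015],"angular": [0,0,0]},
    {"claw": 255,"dp": [0,0,0.0015],"angular": [0,0,0]},
    {"claw": 255,"dp": [0,0,0.0015],"angular": [0,0,0]},
    {"claw": 255,"dp": [0,0,0.0015],"angular": [0,0,0]}
  ]
}}

```text
clock: 15.12
tcp_pos: [0.464, -0.2363, 0.0713]
orientation: [0.252, 0.212, 0.942, -0.057]
wrist_force: [-4.9, -0.1, 2.6]
finger_gap: -0.0001
```

Call:
{"method": "play_rows", "body": {
  "steps": [
    {"claw": 255,"dp": [-0.0006,0,0.0013],"angular": [0,0,0]},
    {"claw": 255,"dp": [-0.0006,0,0.0013],"angular": [0,0,0]},
    {"claw": 255,"dp": [-0.0006,0,0.0013],"angular": [0,0,0]},
    {"claw": 255,"dp": [-0.0006,0,0.0013],"angular": [0,0,0]},
    {"claw": 255,"dp": [0,0,0],"angular": [0,0,0]},
    {"claw": 255,"dp": [0,0,0],"angular": [0,0,0]},
    {"claw": 255,"dp": [0,0,0],"angular": [0,0,0]},
    {"claw": 255,"dp": [0,0,0],"angular": [0,0,0]}
  ]
}}

```text
clock: 15.78
tcp_pos: [0.4696, -0.2389, 0.0693]
orientation: [0.253, 0.212, 0.942, -0.057]
wrist_force: [-0.2, 0.1, -0.9]
finger_gap: -0.0002
```

Run:
```python
from h import *
s=env.get_state(); print(jar(s['tcp_pos']),s['wrist_force'],s['clock'])
a=np.load('pics/s3.npz')['p']; b,_=snap('scene','s4')
cv2.imwrite('pics/c7.png',np.hstack([cv2.resize(x[160:260,160:290],None,fx=3,fy=3,interpolation=cv2.INTER_CUBIC) for x in(a,b)])[:,:,::-1])
```

```text
[-0.07244475  0.00174728  0.06932733] [-0.24647483  0.06645012 -0.88836934] 15.7833
```

View pics/c7.png

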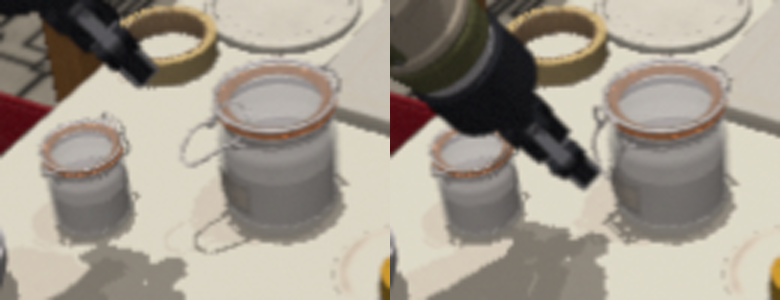

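Force has dropped to zero. In the right half, the catch at (600,135) now hangs against the glass, and the jar is where it was. Retreating.

Call:
{"method": "play_rows", "body": {
  "steps": [
    {"claw": 255,"dp": [0.001,0,-0.004],"angular": [0,0,0]},
    {"claw": 255,"dp": [0,0,-0.01],"angular": [0,0,0]},
    {"claw": 255,"dp": [0,0,-0.02],"angular": [0,0,0]},
    {"claw": 255,"dp": [0,0,-0.025],"angular": [0,0,0]},
    {"claw": 255,"dp": [0,0,-0.025],"angular": [0,0,0]},
    {"claw": 255,"dp": [0,0,-0.025],"angular": [0,0,0]},
    {"claw": 255,"dp": [0,0,-0.02],"angular": [0,0,0]},
    {"claw": 255,"dp": [0,0,-0.01],"angular": [0,0,0]}
  ]
}}

```text
clock: 16.5
tcp_pos: [0.4052, -0.2084, 0.1915]
orientation: [0.254, 0.212, 0.942, -0.058]
wrist_force: [-1.1, -0.3, 0.2]
finger_gap: 0.0004
```

Call:
{"method": "play_rows", "body": {
  "steps": [
    {"claw": 255,"dp": [0,0,0],"angular": [0,0,0]},
    {"claw": 255,"dp": [0,0,0],"angular": [0,0,0]},
    {"claw": 255,"dp": [0,0,0],"angular": [0,0,0]},
    {"claw": 255,"dp": [0,0,0],"angular": [0,0,0]},
    {"claw": 255,"dp": [0,0,0],"angular": [0,0,0]},
    {"claw": 255,"dp": [0,0,0],"angular": [0,0,0]},
    {"claw": 255,"dp": [0,0,0],"angular": [0,0,0]},
    {"claw": 255,"dp": [0,0,0],"angular": [0,0,0]}
  ]
}}

```text
clock: 17.17
tcp_pos: [0.4054, -0.2083, 0.1881]
orientation: [0.252, 0.212, 0.942, -0.057]
wrist_force: [-1.2, 1.4, -0.2]
finger_gap: -0.0002
```

Run:
```python
from h import *
s=env.get_state(); print(s['tcp_pos'],s['wrist_force'],s['clock'])
a,_=snap('scene','s5'); b,_=snap('wrist','w5')
cv2.imwrite('pics/c8.png',np.hstack([cv2.resize(a[150:270,160:290],(390,360),interpolation=cv2.INTER_CUBIC),cv2.resize(b[100:300,180:400],(396,360))])[:,:,::-1])
```

```text
[ 0.40536166 -0.20829374  0.18813178] [-1.17324967  1.38551295 -0.20673764] 17.1667
```

View pics/c8.png

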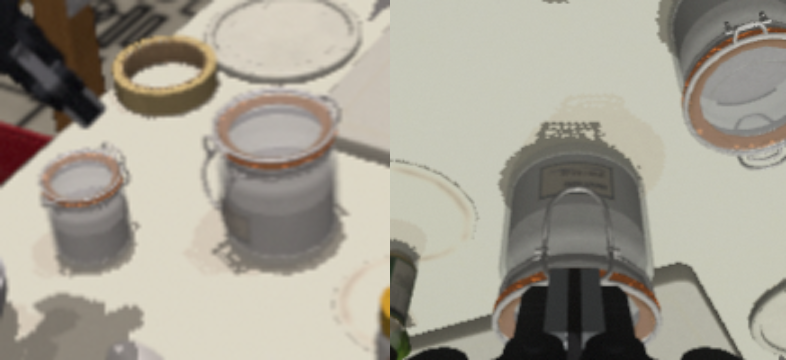

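The catch stays down against the glass at (208,170), with the lid shut and the arm clear.

```bash
python3 -c "
from workcell import env
print(env.hand_in())"
```

```text
the job is handed in; nothing more can be done
None
```

The larger preserving jar is closed and locked, and I have handed the job in. It took about 17 s of the 45 s allowed. hand_in gives no verdict.

- **Lid:** I pushed it from behind with the closed fingertips, over its arc and down. It went hard at a fingertip height of 112.7 mm, against 113 mm expected for a shut lid.
- **Lid pressure:** The final press read about 16 N at the wrist, far more than the 1–2 N needed to move the lid. That was harder than "gently" called for, though well under the limits.
- **Catch:** I pushed it down and in with the hand tilted 30°. The force peaked at about 8.5 N in the readings, then fell to about zero as it snapped over.
- **Final pictures:** After I backed off about 14 cm, the catch was still hanging against the glass on its own and the lid was flat on the rim. The jar and its nearest neighbours looked unmoved. I judged this by eye and did not measure the jar's position again.
- **Last force reading:** It showed about 1.8 N with the hand in free air, which I take as sensor noise; earlier free-air readings showed similar values.

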